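Seat and hold the last jack's knurled collar

ROBOT

A 6-joint arm with a two-finger parallel gripper is mounted at the origin on the work surface. World frame = base frame: x ahead of the robot, y to its left, z up, the work surface at z = 0. Lengths are in m, angles in degrees, forces in N, time in s.
With the tool pointing down it reaches from about 0.425 to 0.95 m from the base axis. Payload 3.5 kg.
Tool frame: the origin (TCP) lies midway between the tips of the shut fingers; the grasp point (between the pads) lies 19 mm behind it; z points along the fingers, y is the line along which they close (so a half turn about z gives the same grasp; the last joint's range is limited). The gripper opens to 85 mm and grips with 20 to 120 N. Pads are 22 mm wide; open, the fingers measure 114 mm over their backs; the gripper's body (76 mm by 85 mm) begins 54 mm behind the grasp point. The pads swing forward as they close: fully open they stand 13 mm farther back than shut.
Start: joints at [67.437, 16.404, 90.338, -0, 73.258, -8.594], TCP at [0.163, 0.655, 0.231] pointing down, gripper open.
Joint ranges: [-158.93, 158.93], [-51.34, 127.21], [12.03, 142.37], [-87.48, 267.48], [13.55, 161.25], [-162.69, 162.69]. Speed limits (degrees/s): [159.86, 159.86, 180, 180, 180, 180].

INTERFACE

Orientations are given as a 3x3 rotation matrix whose columns are the frame's x, y, z axes.
In Python, from cell import readout, eyes, job gives the robot as it stands.
- The arm moves only by the tool step_arm, never from a script. Its argument "moves" is a list of rows, each a list of 5 numbers: the shift along the world's x, y, z in cm, then the turn about the world's z in degrees, then the opening, from 0 (shut) to 1 (fully open). A call has 1 to 12 rows; each row shifts and turns the commanded pose from where the row before left it; what a row does not reach is not made up. A row lasts 1/8 s, in which the tool goes at most 62.5 mm and 10.7 degrees, less where a joint would pass 70% of its speed; a pose out of reach is approached as far as the arm can. A call with a gripper value outside its range is refused whole. The fingers move at their own pace and stop on an object; the grip force is fixed at half the most. Time passes only in rows, so rows that do not move let the fingers close. It gives the time, the measured TCP pose, the force, the opening and the grip force at its end, in the units of the state.
- readout.state(): the state, without advancing time (a new reading comes with each control period).
- eyes.camera(name): name is "scene" or "top" or "wrist"; returns the picture (400x640x3 uint8, red, green, blue); there is no depth.
- eyes.camera_info(name): a dict with "fovy" (degrees; the focal length in pixels is half the picture's height over the tangent of half this angle, whatever the lens; pixels are square), "cx", "cy" (the principal point, pixels), "extrinsics" (4x4, takes a point from camera to world coordinates). Camera axes: x right, y up, looking along -z (the intrinsics and any distortion apply to the point x, -y, -z); pixel columns grow to the right and rows downward; lengths in m; the calibration is good to about 2 mm. A picture is of the moment at which its call begins: read the wrist's pose just before it. camera_info takes no time and is no camera call; for the wrist camera it gives the pose at the moment of the call.
- job.job_done(): hands the job in; it is judged then, once.
The state is a dict: "t": time; "joint_positions": joint angles; "dq": joint speeds; "tau": joint torques, N m; "position": TCP position; "eef_rot": TCP orientation; "ft_force": force on the tool from outside, world axes, zero at the start; "wrist_torque": the same for the moment, N m; "gripper_width": opening from 0.0 (shut) to 1.0 (fully open); "grasp_force": force on a finger pad.
Only numpy, scipy, OpenCV 4.12 (cv2) and the standard library are available. Lean on these libraries where they do the work, as an engineer would, in place of code of your own. Each camera call takes 0.05 s, during which the arm holds its last target. There are 200 camera calls.

TASK

Someone parked an orange shoe last on top of the knurled collar of the green last jack: take it off and stand it sole down in the wooden tray. Then, pressing down on the collar, turn it until the keyways hidden inside it drop over the lugs of the post, and push it fully home against its spring; finish while still holding it down there with the gripper, without letting go. Leave everything else on the bench where it is.

Things in the scene. Friction and masses are not known exactly. Their poses are not given: they have to be found in the camera images.
- jack: green cast last jack fixed to the bench: foot 120 mm across, column, flat plate 84 mm across, top face 70 mm above the bench. Origin: centre of the foot's underside, z up. On the plate's middle stands a post 24 mm across, 38 mm high, with three lugs 6 mm wide hidden 120 degrees apart; their direction is not known. The jack and the tray may be on either side.
- collar: loose knurled aluminium collar around the post, 56 mm across, 40 high, 0.16 to 0.26 kg, 1.5 mm play. Origin: centre of its underside, z up. At the start it rests on the lugs, underside 12 mm above the plate. Its three keyways (12.5 mm wide, 120 degrees apart, fit within about 0.15 rad either way) are over the lugs after 0.5 to 1.25 rad of turning clockwise seen from above.
- collar_top (a point): centre of the collar's upper face, 40 mm above its underside: 122 mm above the bench at the start, 110 mm when home. Once keyed the collar can be pushed down 12 mm, until it lies on the plate (home). Over the last 9 mm a brass spring ring pushes back with 5 N rising to 8 N; let go, it lifts the collar 9 mm again.
- last: orange plastic shoe last (foot form), 130 mm long, 48 wide, 75 high, 0.24 to 0.39 kg, lying sole down across the top of the collar at the start. Origin: centre of its flat sole; x towards the toe, z up.
- last_grip (a point): point to grip the last: in its ankle block, which is 34 mm wide (along the last's y), 62 mm long, and whose top is 75 mm above the sole; this point lies 58 mm above the sole and 20 mm towards the heel from the origin.
- tray: shallow dark wooden tray fixed on the bench, 200 x 170 mm outside (x, y), walls 5 mm thick and 28 mm high, floor 5 mm thick. Origin: centre of its underside.
- tray_in (a point): centre of the tray's inner floor, 5 mm above the bench
- cream_jar: white cream jar with blue lid, 60 mm across, 60 high; a bystander, to be left where it is. Origin: centre of its underside.
- polish_tin: flat red polish tin, 75 mm across, 24 high; a bystander, to be left where it is. Origin: centre of its underside.
- spray_can: red spray can, 52 mm across, 160 high; a bystander, to be left where it is. Origin: centre of its underside.
- hammer: hammer lying flat; a bystander, to be left where it is. Origin: on its underside; the handle lies along its x.
- shoe_brush: wooden shoe brush with black bristles, 150 x 48 x 40 mm; a bystander, to be left where it is. Origin: centre of its underside.
- shoe: brown shoe being mended, about 235 mm long, 90 high; a bystander, to be left where it is. Origin: centre of its underside.
- tack_bowl: small steel bowl, 80 mm across, 35 high; a bystander, to be left where it is. Origin: centre of its underside.
Not all that is in view belongs to the job. Of the things shaped like the last, the orange one is meant.

How it is judged (in metres and radians):
On the way, in this order (a step that is already met when the one before it is completed fails the run):
1. the last stands sole down in the tray, released (horizontal distance between last and tray_in below 0.09 m and height (world z) of last below 0.013 m and angle between last's own z axis and vertical below 0.15 rad and contact force between the fingers and last below 0.2 N and linear speed of last below 0.03 m/s), for 0.3 s.
2. the collar is keyed over the lugs and pushed home by the gripper (z of collar_top in the frame of jack below 0.113 m and horizontal distance between collar_top and jack below 0.005 m and angle between collar's own z axis and vertical below 0.08 rad and contact force between the fingers and collar above 1.5 N), for 0.3 s.
At the end, for the whole second after the job is handed in: The collar is on the post, upright (within 0.08 rad), its upper face within 3 mm of its home height, on the jack's axis within 5 mm, and the gripper is still on it (over 1.5 N); the last stands in the tray, sole on the floor (tilt under 0.15 rad), let go and still (all of step 1 and all of step 2); the arm keeps its last pose, push and grip.
It fails at once if a bystander was moved by more than 30 mm (distance of any of cream_jar, polish_tin, spray_can, hammer, shoe_brush, shoe, tack_bowl from where it was at the start of the episode above 0.03 m).
It also fails if it takes over 58 s, if anything falls off the work surface, if the arm or the gripper's body presses on something with over 40 N, if the wrist force passes 120 N, or if a joint passes its speed limit or range.

## Working session

There is one attempt and no reset: what is moved stays moved. The work goes in short steps, Python scripts to look and compute and a tool call to move; the robot and the scene stay as the last step left them, time stands still between calls to the robot, and variables do not carry over. Pictures are saved under pics/ and viewed, at most 10 in all, crops included, and the job is handed in when it is done.

Besides the shell and the picture viewer there is one more tool, called after "Request:" by a JSON object that holds its "method" and its "body". step_arm: Moves the arm, as the interface text tells. Its arguments: {"type":"object","properties":{"moves":{"type":"array","items":{"type":"array","items":{"type":"number"}}}},"required":["moves"]}

```bash
mkdir -p pics; python3 - <<'E'
from cell import readout,eyes
import cv2,numpy as np
s=readout.state();print(s)
for n in("scene","top"):
    im=eyes.camera(n);cv2.imwrite(f"pics/{n}0.png",im[:,:,::-1]);i=eyes.camera_info(n);print(n,i)
E
```

```text
{'t': 0.0, 'joint_positions': array([ 6.74371598e+01,  1.64553426e+01,  9.04235810e+01,  1.45176370e-03,
        7.32580107e+01, -8.59436150e+00]), 'dq': array([-0.02783653,  0.01293889, -0.015892  ,  0.01942567,  0.07728013,
       -0.00753579]), 'tau': array([-2.97101633e-04, -4.05982804e+01, -2.92629039e+01, -2.17698243e-04,
        5.90651194e-03, -8.63672909e-06]), 'position': array([0.16264609, 0.65443157, 0.22991774]), 'eef_rot': array([[-9.70426725e-01,  2.41394053e-01, -9.39422553e-04],
       [ 2.41395581e-01,  9.70424311e-01, -2.19771219e-03],
       [ 3.81123830e-04, -2.35949109e-03, -9.99997144e-01]]), 'ft_force': array([ 0.66948285, -0.00350393, -0.63936936]), 'wrist_torque': array([ 0.0451577 , -0.00494161,  0.02783891]), 'grasp_force': 0.0, 'gripper_width': 0.9976347746958375}
scene {'fovy': 46.9143268464537, 'cx': 322.9708421362793, 'cy': 201.5480816593006, 'extrinsics': array([[ 0.00680023, -0.57243011,  0.81992532,  1.82097443],
       [ 0.99994716, -0.00242916, -0.0099892 , -0.0038095 ],
       [ 0.00770985,  0.81994992,  0.57238334,  1.04955276],
       [ 0.        ,  0.        ,  0.        ,  1.        ]])}
top {'fovy': 53.521838381434165, 'cx': 317.4153060542821, 'cy': 201.18151744404432, 'extrinsics': array([[ 0.01949166,  0.99284538, -0.11780543,  0.34871856],
       [-0.99972737,  0.01783928, -0.01506463, -0.00347312],
       [-0.01285529,  0.11806695,  0.99292242,  1.50830301],
       [ 0.        ,  0.        ,  0.        ,  1.        ]])}
```

View pics/scene0.png

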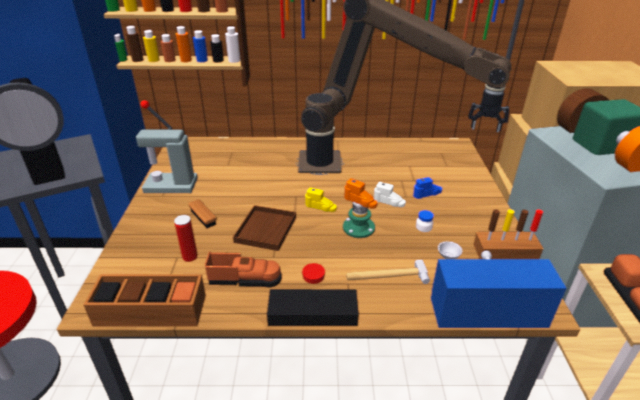

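View pics/top0.png

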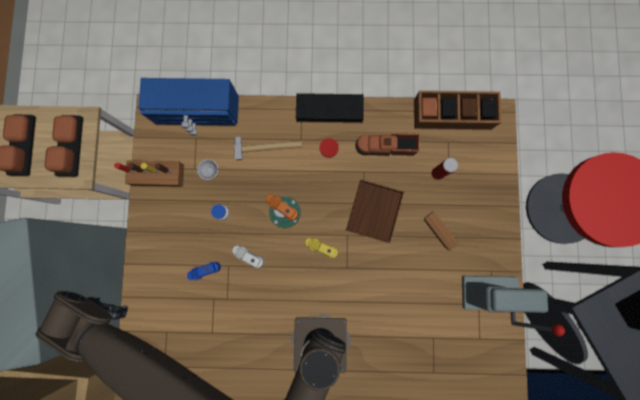

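The scene view shows the orange last at (360,192) on the jack at (359,228), with the tray at (265,227). The top view has the jack at (284,212), the last at (282,207) and the tray at (375,211). Next I'll measure these from masks.

```bash
cat > h.py <<'E'
import numpy as np,cv2
from cell import readout,eyes
def ray(info,uv):
    f=200/np.tan(np.radians(info["fovy"])/2);E=np.array(info["extrinsics"])
    uv=np.atleast_2d(np.asarray(uv,float))
    d=np.c_[(uv[:,0]-info["cx"])/f,-(uv[:,1]-info["cy"])/f,-np.ones(len(uv))]@E[:3,:3].T
    return E[:3,3],d
def onz(info,uv,z):
    o,d=ray(info,uv);return o+d*((z-o[2])/d[:,2])[:,None]
def big(m):
    n,l,s,c=cv2.connectedComponentsWithStats(m.astype(np.uint8));k=1+np.argmax(s[1:,4]);return l==k,s[k],c[k]
E
python3 - <<'E'
from h import *
i=eyes.camera_info("top");im=cv2.imread("pics/top0.png");h=cv2.cvtColor(im,cv2.COLOR_BGR2HSV)
H,S,V=cv2.split(h)
roi=np.zeros(H.shape,bool);roi[170:260,230:420]=1
org=(H>=5)&(H<=14)&(S>200)&(V>150)&roi
o,st,c=big(org);print("orange",st,c)
pts=onz(i,np.argwhere(o)[:,::-1],0.16)
r=cv2.minAreaRect(pts[:,:2].astype(np.float32));print("last@.16",r,pts.mean(0))
g=(H>60)&(H<95)&(S>80)&roi;g,st,c=big(g);print("green",st,c)
q=onz(i,np.argwhere(g)[:,::-1],0.015);print(cv2.minEnclosingCircle(q[:,:2].astype(np.float32)))
print(onz(i,[[375,211]],0.028))
t=(V<110)&roi;t[:,:340]=0;t,st,c=big(t);print("tray",st,c)
q=onz(i,np.argwhere(t)[:,::-1],0.02);r=cv2.minAreaRect(q[:,:2].astype(np.float32));print(r,q.mean(0))
a=cv2.resize(im[180:240,240:310],None,fx=8,fy=8,interpolation=cv2.INTER_CUBIC)
b=cv2.resize(cv2.imread("pics/scene0.png")[170:245,335:385],None,fx=4.8*480/360,fy=4.8*480/360,interpolation=cv2.INTER_CUBIC)
b=cv2.resize(b,(240,480)) if 0 else b[:480]
cv2.imwrite("pics/c1.png",cv2.copyMakeBorder(a,0,0,0,0,0) if 0 else np.hstack([a[:480,:470],b[:480]]))
E
```

```text
Traceback (most recent call last):
  File "h.py", line 11, in big
    n,l,s,c=cv2.connectedComponentsWithStats(m.astype(np.uint8));k=1+np.argmax(s[1:,4]);return l==k,s[k],c[k]
                                                                     ~~~~~~~~~^^^^^^^^^
ValueError: attempt to get argmax of an empty sequence
```

```bash
python3 - <<'E'
from h import *
i=eyes.camera_info("top");im=cv2.imread("pics/top0.png");h=cv2.cvtColor(im,cv2.COLOR_BGR2HSV)
for u,v in[(293,212),(275,203),(285,208),(250,225),(300,190),(298,222),(375,211),(352,200)]:print((u,v),h[v,u])
H,S,V=cv2.split(h)
roi=np.zeros(H.shape,bool);roi[170:260,230:420]=1
jr=roi.copy();jr[:,320:]=0;jr[235:]=0
o,st,c=big((H<=13)&(S>175)&jr);print("orange",st,c)
pts=onz(i,np.argwhere(o)[:,::-1],0.16)
print("last@.16",cv2.minAreaRect(pts[:,:2].astype(np.float32)),pts.mean(0))
g,st,c=big((H>50)&(H<100)&(S>60)&jr);print("green",st,c)
q=onz(i,np.argwhere(g)[:,::-1],0.01);print(cv2.minEnclosingCircle(q[:,:2].astype(np.float32)))
t=(V<105)&roi;t[:,:340]=0;t,st,c=big(t);print("tray",st,c)
q=onz(i,np.argwhere(t)[:,::-1],0.02);print(cv2.minAreaRect(q[:,:2].astype(np.float32)),q.mean(0))
a=cv2.resize(im[180:240,240:298],None,fx=8,fy=8,interpolation=cv2.INTER_CUBIC)
b=cv2.resize(cv2.imread("pics/scene0.png")[175:235,337:379],None,fx=8,fy=8,interpolation=cv2.INTER_CUBIC)
a=cv2.resize(im[185:235,257:307],(400,400),interpolation=cv2.INTER_CUBIC)
b=cv2.resize(cv2.imread("pics/scene0.png")[175:240,330:395],(400,400),interpolation=cv2.INTER_CUBIC)
cv2.imwrite("pics/c1.png",np.hstack([a,b]))
E
```

```text
(293, 212) [ 13 177 166]
(275, 203) [ 12 185 145]
(285, 208) [ 12 169 164]
(250, 225) [ 17 112 128]
(300, 190) [ 16 114 112]
(298, 222) [ 16 108 120]
(375, 211) [ 12 138  70]
(352, 200) [ 16 112 125]
orange [267 195  19  18 173] [275.37572254 202.56647399]
last@.16 ((0.49820345640182495, 0.1587677299976349), (0.07592082768678665, 0.03625636175274849), 46.21779251098633) [0.50133711 0.16096813 0.16      ]
green [270 209  25  18 173] [280.55491329 219.95953757]
((0.46755480766296387, 0.15256573259830475), 0.05313453823328018)
tray [ 346  179   58   64 2531] [374.49308574 210.85104702]
((0.4940612316131592, -0.20024454593658447), (0.1850028932094574, 0.21166139841079712), 76.62267303466797) [ 0.49280512 -0.19627773  0.02      ]
```

View pics/c1.png

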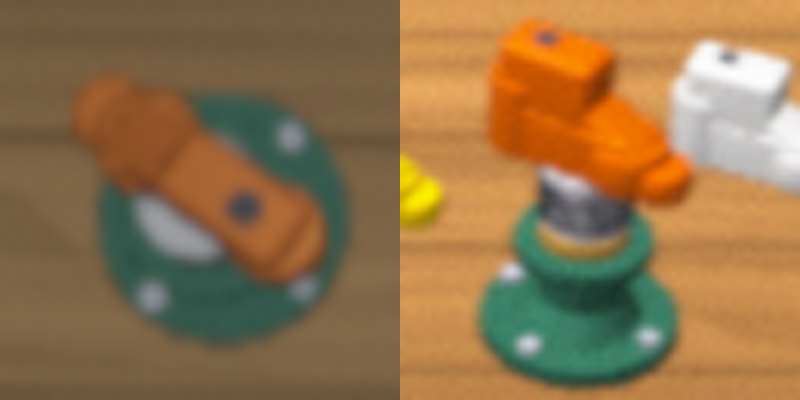

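The top crop shows the jack foot circle centred near pixel (285,212). The toe points up-left from about (267,198), and the hole in the ankle block is at (287.6,211). I'll work out rough poses, then refine them with the wrist camera.

```bash
python3 - <<'E'
from h import *
i=eyes.camera_info("top");im=cv2.imread("pics/top0.png");h=cv2.cvtColor(im,cv2.COLOR_BGR2HSV)
H,S,V=cv2.split(h);roi=np.zeros(H.shape,bool);roi[185:235,257:307]=1
o,st,c=big((H<=14)&(S>145)&roi);p=np.argwhere(o)[:,::-1]
q=onz(i,p,.16)[:,:2];w,v=np.linalg.eigh(np.cov(q.T));print("last",st,q.mean(0),v[:,1],np.degrees(np.arctan2(*v[::-1,1])),cv2.minAreaRect(q.astype(np.float32)))
g=(H>50)&(H<100)&(S>60)&roi;q=onz(i,np.argwhere(g)[:,::-1],.012)[:,:2];print("foot",cv2.minEnclosingCircle(q.astype(np.float32)),onz(i,[[285.1,212.25]],.012))
print("hole",onz(i,[[287.6,211]],.197))
E
```

```text
last [266 194  31  26 338] [0.48948122 0.1424977 ] [0.56727306 0.82352977] 55.43971391302547 ((0.48698705434799194, 0.14101150631904602), (0.12383130937814713, 0.04429416358470917), 52.03076934814453)
foot ((0.4836277365684509, 0.14304806292057037), 0.05673694610595703) [[0.48179735 0.14090591 0.012     ]]
hole [[0.46966426 0.11486021 0.197     ]]
```

Request:
{"method": "step_arm", "body": {"moves": [[0,0,6,0,1],[2.5,-4.5,5,0,1],[2.5,-4.5,1,0,1],[2.5,-4.5,0,0,1],[2.5,-4.5,0,0,1],[2.5,-4.5,0,0,1],[2.5,-4.5,0,0,1],[2.5,-4.5,0,0,1],[2.5,-4.5,0,0,1],[2.5,-4.5,0,0,1],[2.5,-4.5,0,0,1],[0,0,0,0,1]]}}

```text
t: 1.6
position: [0.4107, 0.2083, 0.3442]
eef_rot: [[-0.969, 0.247, -0.001], [0.247, 0.969, -0.001], [0.001, -0.001, -1.0]]
ft_force: [-0.8, 0.6, -0.1]
gripper_width: 0.998
grasp_force: 0.0
```

```bash
python3 - <<'E'
from h import *
i=eyes.camera_info("wrist");im=eyes.camera("wrist")[:,:,::-1];cv2.imwrite("pics/w1.png",im);print(i,readout.state()["joint_positions"])
np.save("w1.npy",i,allow_pickle=True)
E
```

```text
{'fovy': 61.278041871533006, 'cx': 321.25867714446144, 'cy': 198.4894609544054, 'extrinsics': array([[ 2.46520320e-01, -9.33493619e-01, -2.60417731e-01,
         3.44724366e-01],
       [ 9.69137429e-01,  2.37283681e-01,  6.68513144e-02,
         2.25477778e-01],
       [-6.12397646e-04, -2.68860778e-01,  9.63178855e-01,
         4.85483793e-01],
       [ 0.00000000e+00,  0.00000000e+00,  0.00000000e+00,
         1.00000000e+00]])} [ 1.44218781e+01 -1.55240265e+01  1.10835746e+02  2.27526578e-02
  8.47514158e+01 -6.14117339e+01]
```

View pics/w1.png

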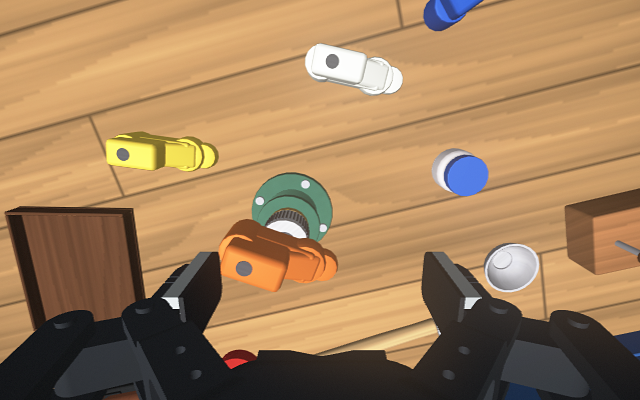

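The wrist view shows the block top near (255,260) with its hole at (244,268) and the toe towards (330,265). The collar is at about (290,225) and the foot is the circle around (291,208). A zoom should give me the block corners.

```bash
python3 - <<'E'
import cv2
im=cv2.imread("pics/w1.png")[205:305,210:345];cv2.imwrite("pics/w1c.png",cv2.resize(im,None,fx=5.9,fy=5.9,interpolation=cv2.INTER_CUBIC))
E
```

```text
(no output)
```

View pics/w1c.png

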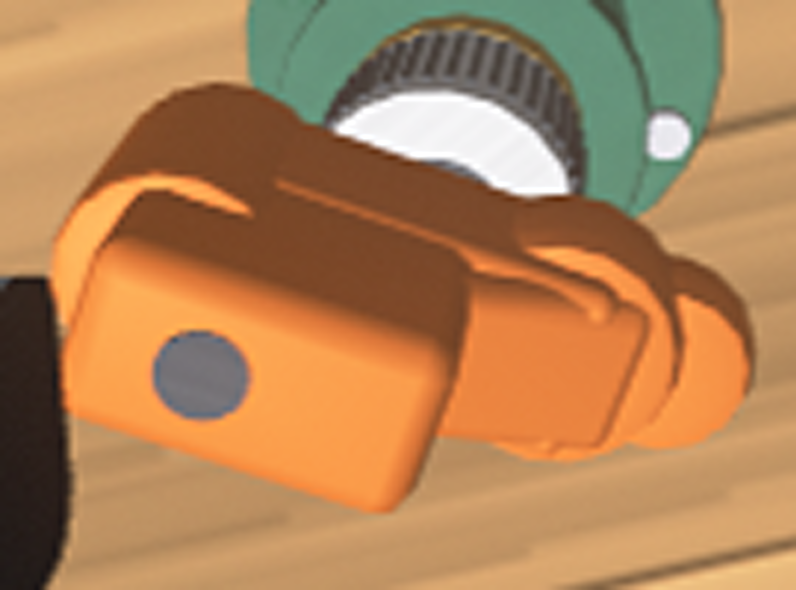

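```bash
python3 - <<'E'
from h import *
from scipy.optimize import least_squares
i=np.load("w1.npy",allow_pickle=True).item()
U=lambda a:np.array(a)/5.9+[210,205]
P=onz(i,U([(105,240),(448,360),(385,514),(66,410)]),.195)[:,:2]
print(P,P.mean(0));e=(P[1]-P[0]+P[2]-P[3])/2;print("axis deg",np.degrees(np.arctan2(e[1],e[0])),np.linalg.norm(e),np.linalg.norm(P[0]-P[3]))
for a in(P[1]-P[0],P[2]-P[3]):print(np.degrees(np.arctan2(a[1],a[0])))
C=onz(i,U([(330,130),(400,97),(440,90),(500,103),(550,147),(575,195)]),.122)[:,:2]
print(least_squares(lambda c:np.hypot(*(C-c).T)-.0275,[.48,.14]).x)
# foot circle, wrist
im=cv2.imread("pics/w1.png");H,S,V=cv2.split(cv2.cvtColor(im,cv2.COLOR_BGR2HSV));g,st,c=big((H>60)&(H<95)&(S>60))
q=onz(i,np.argwhere(g)[:,::-1],.01)[:,:2];print("foot",st,cv2.minEnclosingCircle(q.astype(np.float32)))
# tray from top cam: rim
it=eyes.camera_info("top");print(onz(it,[(362,181),(402,190),(389,241),(347,230)],.028)[:,:2], onz(it,[(362,181),(402,190),(389,241),(347,230)],.028)[:,:2].mean(0))
E
```

```text
[[0.44599757 0.10988317]
 [0.47931014 0.15657432]
 [0.5035036  0.13894511]
 [0.47266008 0.09431887]] [0.47536785 0.12493037]
axis deg 54.90959800010937 0.05580069197790325 0.03087291586021867
54.49341881078032
55.34962864422818
[0.48395266 0.1454495 ]
foot [ 252  174   80   67 2572] ((0.48299315571784973, 0.14472158253192902), 0.05903889983892441)
[[ 0.60411011 -0.14787433]
 [ 0.5724102  -0.29830938]
 [ 0.38053165 -0.24919315]
 [ 0.41829376 -0.0932638 ]] [ 0.49383643 -0.19716017]
```

Request:
{"method": "step_arm", "body": {"moves": [[0.93,-1.19,0,9.9,1],[0.93,-1.19,0,9.9,1],[0.93,-1.19,0,9.9,1],[0.93,-1.19,0,9.9,1],[0.93,-1.19,0,9.9,1],[0.93,-1.19,0,9.9,1],[0.9,-1.19,0,9.9,1],[0,0,-3,0,1],[0,0,-3,0,1],[0,0,0,0,1],[0,0,0,0,1]]}}

```text
t: 3.02
position: [0.4747, 0.1284, 0.286]
eef_rot: [[-0.568, -0.823, 0.001], [-0.823, 0.568, 0.0], [-0.001, -0.001, -1.0]]
ft_force: [0.5, -0.2, 0.0]
gripper_width: 1.004
grasp_force: 0.0
```

```bash
python3 - <<'E'
from h import *
i=eyes.camera_info("wrist");im=eyes.camera("wrist")[:,:,::-1];s=readout.state();print(s["position"],s["eef_rot"],s["ft_force"],s["joint_positions"])
cv2.imwrite("pics/w2.png",im);np.save("w2.npy",i,allow_pickle=True)
E
```

```text
[0.47503762 0.12826322 0.28659645] [[-5.67924861e-01 -8.23076280e-01  2.60584340e-03]
 [-8.23078609e-01  5.67927389e-01  2.90899314e-04]
 [-1.71936216e-03 -1.97960501e-03 -9.99996562e-01]] [ 0.04499923  0.82226665 -0.00997153] [ 3.27265443e+00 -9.65283185e+00  1.11854290e+02  8.30905602e-03
  7.76485302e+01 -1.42123310e+02]
```

View pics/w2.png

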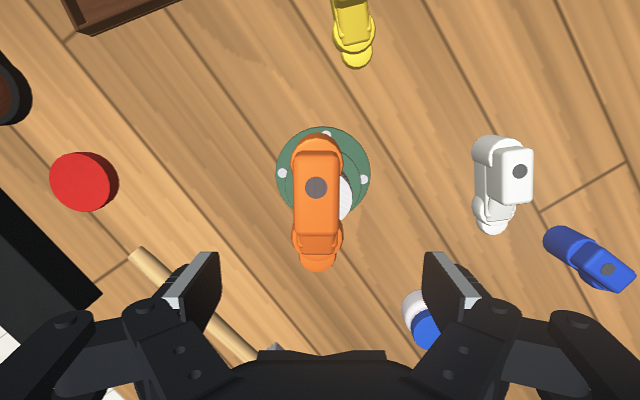

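The block top now spans columns 293–339 and rows 150–235, close to centred between the fingers. I'll measure the offset.

```bash
python3 - <<'E'
from h import *
i=np.load("w2.npy",allow_pickle=True).item();im=cv2.imread("pics/w2.png");H,S,V=cv2.split(cv2.cvtColor(im,cv2.COLOR_BGR2HSV))
for r in(165,180,200,215,230):
    m=np.where((H[r]<17)&(S[r]>170)&(V[r]>200))[0];m=m[(m>270)&(m<360)];print(r,m.min(),m.max(),onz(i,[(m.min(),r),(m.max()+1,r)],.195)[:,:2].mean(0))
P=onz(i,[(293,152),(338,152),(338,234),(293,234)],.195)[:,:2];print(P,P.mean(0))
E
```

```text
165 291 342 [0.46174052 0.10447792]
180 293 336 [0.46897822 0.11243975]
200 294 336 [0.4770454  0.12464936]
215 294 336 [0.48349824 0.13392306]
230 293 339 [0.4895126  0.14385038]
[[0.47018047 0.08769595]
 [0.44469762 0.10524785]
 [0.47826999 0.15540182]
 [0.50555065 0.13662278]] [0.47467468 0.1212421 ]
```

Request:
{"method": "step_arm", "body": {"moves": [[0,-0.5,-2.5,0,1],[0,0,-2.5,0,1],[0,0,-2.5,0,1],[0,0,-2.5,0,1],[0,0,-2.5,0,1],[0,0,0,0,1],[0,0,0,0,0.5],[0,0,0,0,0.2],[0,0,0,0,0],[0,0,0,0,0],[0,0,0,0,0],[0,0,0,0,0]]}}

```text
t: 4.58
position: [0.4752, 0.1221, 0.1615]
eef_rot: [[-0.569, -0.823, 0.001], [-0.823, 0.569, -0.001], [0.0, -0.002, -1.0]]
ft_force: [-2.0, -2.1, 6.0]
gripper_width: 0.392
grasp_force: 53.7
```

Request:
{"method": "step_arm", "body": {"moves": [[0,0,1.5,0,0],[0,0,3,0,0],[0,0,3,0,0],[0,-2.5,1,-5,0],[0,-4,0,-9,0],[0,-4,0,-9,0],[0,-4,0,-9,0],[0,-4,0,-9,0],[0,-4,0,-9,0],[0,-4,0,-9,0],[0,-3,0,-6,0],[0,-1.9,0,-4,0]]}}

```text
t: 6.08
position: [0.4739, -0.1924, 0.2443]
eef_rot: [[-0.971, 0.24, -0.001], [0.24, 0.971, 0.001], [0.001, 0.001, -1.0]]
ft_force: [0.1, -0.4, -3.5]
gripper_width: 0.389
grasp_force: 55.6
```

Request:
{"method": "step_arm", "body": {"moves": [[0,0,0,0,0],[0,0,0,0,0]]}}

```text
t: 6.32
position: [0.4742, -0.1906, 0.2444]
eef_rot: [[-0.972, 0.235, -0.001], [0.235, 0.972, 0.001], [0.001, 0.001, -1.0]]
ft_force: [-0.3, 0.4, -3.9]
gripper_width: 0.39
grasp_force: 55.7
```

```bash
python3 - <<'E'
from h import *
import os
s=readout.state();print(s["t"],s["position"],s["eef_rot"].round(3).tolist(),s["ft_force"])
a=eyes.camera("scene")[150:290,200:420,::-1];b=eyes.camera("top")[160:260,250:420,::-1]
cv2.imwrite("pics/p3.png",np.vstack([cv2.resize(a,(520,330)),cv2.resize(b,(520,270))]))
E
```

```text
6.325 [ 0.47417884 -0.19061737  0.24439559] [[-0.972, 0.235, -0.001], [0.235, 0.972, 0.001], [0.001, 0.001, -1.0]] [-0.33734246  0.37990327 -3.92933162]
```

View pics/p3.png

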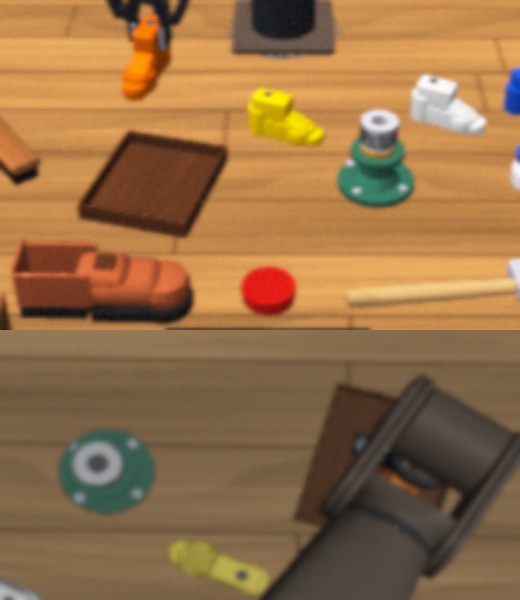

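Request:
{"method": "step_arm", "body": {"moves": [[0,-0.1,-3,0,0],[0,0,-4,0,0],[0,0,-4,0,0],[0,0,-4,0,0],[0,0,-2.5,0,0],[0,0,-1.2,0,0],[0,0,-0.6,0,0],[0,0,-0.3,0,0],[0,0,-0.2,0,0],[0,0,0,0,0]]}}

```text
t: 7.68
position: [0.4748, -0.1927, 0.0474]
eef_rot: [[-0.972, 0.236, 0.001], [0.236, 0.972, -0.001], [-0.001, -0.0, -1.0]]
ft_force: [0.0, -0.6, -3.4]
gripper_width: 0.389
grasp_force: 55.7
```

```bash
python3 - <<'E'
from h import *
i=eyes.camera_info("top");im=eyes.camera("top")[:,:,::-1];cv2.imwrite("pics/t2.png",im)
H,S,V=cv2.split(cv2.cvtColor(im,cv2.COLOR_BGR2HSV));roi=np.zeros(H.shape,bool);roi[185:240,255:310]=1
g=(H>50)&(H<100)&(S>60)&roi;q=onz(i,np.argwhere(g)[:,::-1],.012)[:,:2];print("foot",cv2.minEnclosingCircle(q.astype(np.float32)))
c=(S<45)&(V>110)&roi;c,st,ce=big(c);cc,r=cv2.minEnclosingCircle(np.argwhere(c)[:,::-1].astype(np.float32));print(st,ce,cc,r,onz(i,[cc],.122))
j=eyes.camera_info("scene");ims=eyes.camera("scene")[:,:,::-1];cv2.imwrite("pics/s2.png",ims)
E
```

```text
foot ((0.48354271054267883, 0.14306257665157318), 0.05667674541473389)
[273 201  17  17 187] [281.12834225 208.72192513] (280.3928527832031, 208.2142791748047) 9.046826362609863 [[0.48595219 0.14727878 0.122     ]]
```

Request:
{"method": "step_arm", "body": {"moves": [[0,0,-0.15,0,0],[0,0,-0.1,0,0],[0,0,0,0,0]]}}

```text
t: 8.15
position: [0.475, -0.1927, 0.0452]
eef_rot: [[-0.972, 0.236, 0.001], [0.236, 0.972, -0.0], [-0.001, -0.0, -1.0]]
ft_force: [-0.8, 0.5, 2.0]
gripper_width: 0.389
grasp_force: 55.2
```

Request:
{"method": "step_arm", "body": {"moves": [[0,0,0,0,0.5],[0,0,0,0,1],[0,0,0,0,1],[0,0,0,0,1],[0,0,1,0,1],[0,0,3,0,1],[0,0,4,0,1],[0,0,4,0,1],[0,0,4,0,1],[0,0,3,0,1],[0,0,0,0,1]]}}

```text
t: 9.52
position: [0.476, -0.1934, 0.2383]
eef_rot: [[-0.972, 0.236, 0.006], [0.236, 0.972, -0.004], [-0.007, -0.003, -1.0]]
ft_force: [-0.2, -0.2, 0.1]
gripper_width: 1.003
grasp_force: 0.0
```

```bash
python3 - <<'E'
from h import *
i=eyes.camera_info("wrist");im=eyes.camera("wrist")[:,:,::-1];s=readout.state();print(s["position"],s["joint_positions"])
a=eyes.camera("scene")[150:290,200:420,::-1]
cv2.imwrite("pics/p4.png",np.vstack([cv2.resize(im,(480,300)),cv2.resize(a,(480,300))]))
E
```

```text
[ 0.47493917 -0.19272673  0.23582964] [-3.34405013e+01 -4.70149900e+00  1.12720348e+02  6.33535754e-04
  7.18009715e+01 -1.09773337e+02]
```

View pics/p4.png

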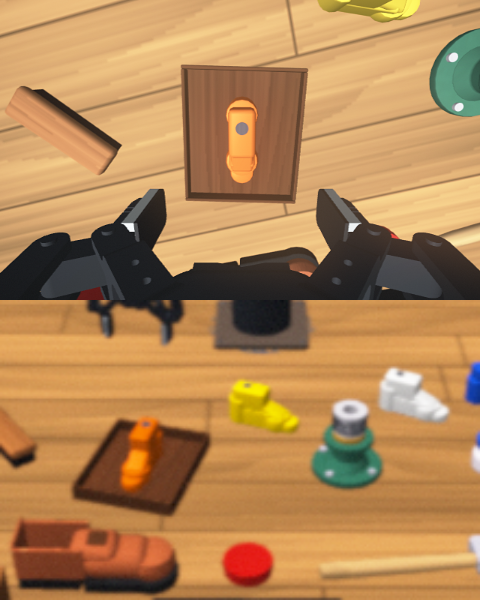

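The last stands in the tray and is released. I'll go above the collar next.

Request:
{"method": "step_arm", "body": {"moves": [[0.1,3.4,0,0,1],[0.1,3.8,0,0,1],[0.1,3.8,0,0,1],[0.1,3.8,0,0,1],[0.1,3.8,0,0,1],[0.1,3.8,0,0,1],[0.1,3.8,0,0,1],[0.1,3.8,0,0,1],[0.1,3.0,0,0,1],[0,0.8,0,0,1],[0,0,0,0,1],[0,0,0,0,1]]}}

```text
t: 11.12
position: [0.4833, 0.1446, 0.2338]
eef_rot: [[-0.971, 0.237, -0.001], [0.237, 0.971, -0.001], [0.001, -0.001, -1.0]]
ft_force: [-0.6, 0.1, -0.2]
gripper_width: 1.0
grasp_force: 0.0
```

```bash
python3 - <<'E'
from h import *
i=eyes.camera_info("wrist");im=eyes.camera("wrist")[:,:,::-1].copy();s=readout.state();print(s["position"],s["joint_positions"][[0,5]],s["ft_force"])
H,S,V=cv2.split(cv2.cvtColor(im,cv2.COLOR_BGR2HSV))
g,st,c=big((H>60)&(H<95)&(S>60));print(st,c)
q=onz(i,np.argwhere(g)[:,::-1],.010)[:,:2];print("foot",cv2.minEnclosingCircle(q.astype(np.float32)))
x,y,w,h,_=st;m=np.zeros(H.shape,bool);m[y-15:y+h,x:x+w]=1
for t in(150,180,200):
    c,st,ce=big((S<40)&(V>t)&m);cc,r=cv2.minEnclosingCircle(np.argwhere(c)[:,::-1].astype(np.float32));Q=onz(i,np.argwhere(c)[:,::-1],.122)[:,:2];print(t,st,cv2.minEnclosingCircle(Q.astype(np.float32)))
cv2.imwrite("pics/w5.png",im)
E
```

```text
[0.48345409 0.14460536 0.23404813] [  5.12678321 -71.12488878] [-0.0459303   0.42281729  0.09540655]
[ 267  114  108   97 4762] [320.73141537 151.67576648]
foot ((0.48358413577079773, 0.14398780465126038), 0.059221379458904266)
150 [ 285  161   71   50 2114] ((0.48332661390304565, 0.14419415593147278), 0.027594145387411118)
180 [ 286  161   70   50 2064] ((0.4826788008213043, 0.14413943886756897), 0.027594003826379776)
200 [ 286  162   70   49 2030] ((0.4831344783306122, 0.14418594539165497), 0.0273321233689785)
```

View pics/w5.png

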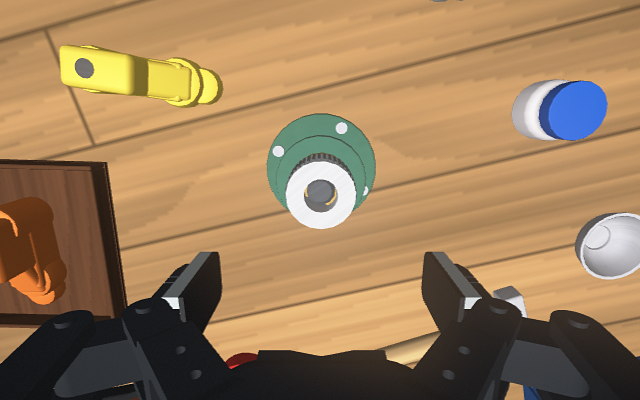

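The collar face is centred between the fingers, at (320,193) in the image and (0.483,0.144) in the world. I'll descend and grip.

Request:
{"method": "step_arm", "body": {"moves": [[0,0,-3,0,1],[0,0,-4,0,1],[0,0,-4,0,1],[0,0,-2.4,0,1],[0,0,-1,0,1],[0,0,0,0,0.8],[0,0,0,0,0.5],[0,0,0,0,0.4],[0,0,0,0,0.3],[0,0,0,0,0.3]]}}

```text
t: 12.42
position: [0.4848, 0.1454, 0.0922]
eef_rot: [[-0.972, 0.236, 0.003], [0.236, 0.972, -0.001], [-0.003, 0.0, -1.0]]
ft_force: [-1.3, -2.2, 6.5]
gripper_width: 0.637
grasp_force: 64.3
```

Request:
{"method": "step_arm", "body": {"moves": [[0,0,-0.1,0,0.3],[0,0,-0.1,0,0.3],[0,0,0,0,0.3]]}}

```text
t: 12.8
position: [0.4849, 0.1454, 0.092]
eef_rot: [[-0.972, 0.236, 0.002], [0.236, 0.972, -0.001], [-0.002, -0.001, -1.0]]
ft_force: [-6.6, -2.6, 15.9]
gripper_width: 0.64
grasp_force: 65.6
```

Request:
{"method": "step_arm", "body": {"moves": [[0,0,0,-5,0.3],[0,0,0,-5,0.3],[0,0,0,-5,0.3],[0,0,0,-5,0.3],[0,0,0,-5,0.3],[0,0,0,0,0.3]]}}

```text
t: 13.55
position: [0.4855, 0.1444, 0.092]
eef_rot: [[-0.782, 0.624, 0.004], [0.624, 0.782, -0.003], [-0.005, -0.0, -1.0]]
ft_force: [-3.5, -6.7, 14.4]
gripper_width: 0.641
grasp_force: 65.4
```

Request:
{"method": "step_arm", "body": {"moves": [[0,0,0,-4,0.3],[0,0,0,-4,0.3],[0,0,0,-2,0.3],[0,0,0,0,0.3]]}}

```text
t: 14.05
position: [0.4855, 0.1444, 0.092]
eef_rot: [[-0.662, 0.75, 0.004], [0.75, 0.662, -0.003], [-0.005, 0.001, -1.0]]
ft_force: [-3.2, -5.5, 14.1]
gripper_width: 0.642
grasp_force: 65.4
```

Request:
{"method": "step_arm", "body": {"moves": [[0,0,0,-4,0.3],[0,0,0,-3,0.3],[0,0,0,0,0.3]]}}

```text
t: 14.42
position: [0.4856, 0.1447, 0.0919]
eef_rot: [[-0.565, 0.825, 0.004], [0.825, 0.565, -0.002], [-0.004, 0.002, -1.0]]
ft_force: [-3.7, -5.7, 14.4]
gripper_width: 0.642
grasp_force: 65.3
```

Request:
{"method": "step_arm", "body": {"moves": [[0,0,0,-4,0.3],[0,0,0,-3,0.3],[0,0,0,0,0.3]]}}

```text
t: 14.8
position: [0.4857, 0.1448, 0.0916]
eef_rot: [[-0.46, 0.888, 0.005], [0.888, 0.46, -0.002], [-0.004, 0.003, -1.0]]
ft_force: [-1.8, -4.8, 11.9]
gripper_width: 0.64
grasp_force: 65.1
```

Request:
{"method": "step_arm", "body": {"moves": [[0,0,0,-4,0.3],[0,0,0,-3,0.3],[0,0,0,0,0.3]]}}

```text
t: 15.18
position: [0.4841, 0.1449, 0.0891]
eef_rot: [[-0.348, 0.938, 0.002], [0.938, 0.348, -0.001], [-0.002, 0.001, -1.0]]
ft_force: [0.2, -4.0, 4.5]
gripper_width: 0.637
grasp_force: 64.3
```

The collar dropped into its keyways. I'll turn a little further for margin, then push.

Request:
{"method": "step_arm", "body": {"moves": [[0,0,0,-4,0.3],[0,0,-0.2,0,0.3],[0,0,-0.2,0,0.3],[0,0,-0.2,0,0.3],[0,0,-0.2,0,0.3],[0,0,-0.1,0,0.3],[0,0,0,0,0.3]]}}

```text
t: 16.05
position: [0.4843, 0.1449, 0.0809]
eef_rot: [[-0.283, 0.959, 0.001], [0.959, 0.283, -0.001], [-0.002, 0.001, -1.0]]
ft_force: [-1.5, -5.8, 8.8]
gripper_width: 0.639
grasp_force: 64.8
```

Request:
{"method": "step_arm", "body": {"moves": [[0,0,-0.2,0,0.3],[0,0,-0.1,0,0.3],[0,0,0,0,0.3],[0,0,0,0,0.3]]}}

```text
t: 16.55
position: [0.4844, 0.1449, 0.0801]
eef_rot: [[-0.283, 0.959, -0.0], [0.959, 0.283, -0.002], [-0.002, -0.001, -1.0]]
ft_force: [-8.7, -7.8, 21.2]
gripper_width: 0.639
grasp_force: 66.1
```

```bash
python3 - <<'E'
from h import *
s=readout.state();print(s["t"],s["position"],s["ft_force"],s["grasp_force"])
a=eyes.camera("scene")[150:290,200:420,::-1]
cv2.imwrite("pics/p6.png",cv2.resize(a,(792,504),interpolation=cv2.INTER_CUBIC))
E
```

```text
16.55 [0.48440472 0.14490797 0.08013802] [-8.65006297 -7.76527271 21.15000578] 66.05703695677221
```

View pics/p6.png

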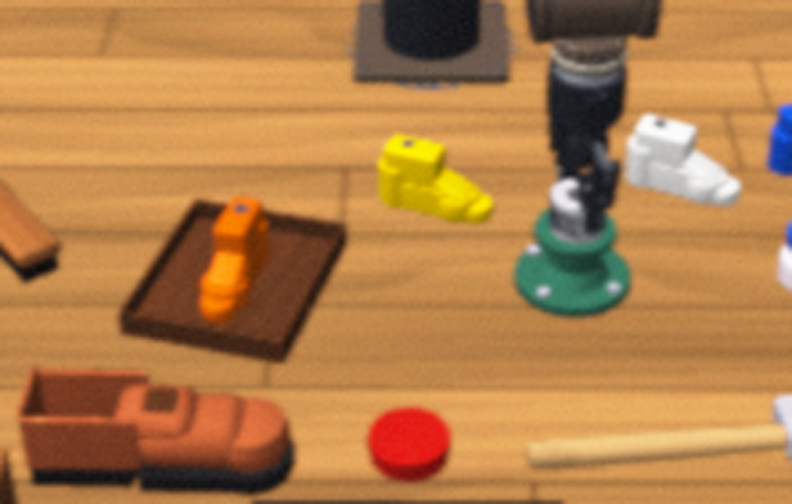

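The picture shows the collar seated on the plate with the gripper still on it (about 575,205) and the orange last upright in the tray. The tool came down 11.9 mm and then met a hard stop, so the collar is home.

```bash
python3 -c "
from cell import job;print(job.job_done())"
```

```text
the job is handed in; nothing more can be done
None
```

The job is handed in: the orange last is standing in the tray, and the collar is turned onto the lugs, pushed home and still held down by the gripper; the hand-in returned no verdict.

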